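# Press the lid of an ink tin home

## Task

The lid of the ink tin in the plywood cradle is only resting in the mouth. Take the wooden pressing dolly and, with its flat face on the lid, press squarely down until the lid clicks fully home all round, then keep a firm push of 10 to 20 N on it for about a second, never more, as that would dent it. Then stand the dolly upright on the bench again, clear of the cradle, let go of it and leave the other things as they are.

Things in the scene. Friction and masses are not known exactly. Their poses are not given: they have to be found in the camera images.
- tin_mouth (a point): centre of the mouth of the open steel ink tin, in its rim's plane, z up. Tin 76 mm across, 70 mm high, mouth 56 mm, rim 95 to 111 mm over the bench, in a square plywood cradle (112 x 112 mm, walls up to 58 mm high) screwed to the bench. It stands on stiff, sticky foam: pressed, it sinks straight down, anything from 0 to 6 mm before the lid clicks (not known beforehand), and comes back only partly.
- lid_seat (a point): centre of the underside of the loose aluminium lid's flange, z up. Flange 66 mm across; in its top a recess 58 mm wide, floor 3 mm above this point, raised edge 7 mm above. The tapered plug below rests on sprung catches, this point about 12 mm above tin_mouth; at 12 to 16 N it snaps down and the flange lies on the rim (this point at tin_mouth): a hard stop. Pressed off-centre it tilts; over 22 N dents it.
- dolly_center (a point): half-way up (45 mm above the flat face) on the axis of the turned wooden pressing dolly, 90 mm tall, standing upright on its face on the bench; z up. Lower 22 mm: flat-faced round head 44 mm across; from 28 to 90 mm above the face: plain round handle 28 mm in diameter. About 0.13 kg.
- closed_tin_center (a point): half-way up a second steel ink tin of the same kind (76 mm across, 77 mm high with its lid), already closed, standing loose on the bench beyond the work. Leave alone.
- bottle_center (a point): half-way up a closed white plastic bottle, 66 mm across, 190 mm high, standing loose on the bench. Leave alone.
- tape_center (a point): centre of a roll of tape lying flat on the bench, 90 mm across, 24 mm high. Leave alone.
There are look-alikes about, which are no part of the job. Of the things shaped like the part that bears lid_seat, the aluminium one is meant.

How it is judged:
By the outcome, as a careful person would: the job done as asked, in the order asked, and still so for the second after the job is handed in, with the robot touching nothing.
It also fails if it takes over 54 s, if anything falls off the work surface, if the arm or the gripper's body presses on something with over 40 N, if the wrist force passes 120 N, or if a joint passes its speed limit or range.

## Robot

A 6-joint arm with a two-finger parallel gripper is mounted at the origin on the work surface. World frame = base frame: x ahead of the robot, y to its left, z up, the work surface at z = 0. Lengths are in m, angles in rad, forces in N, time in s.
With the tool pointing down it reaches from about 0.325 to 0.775 m from the base axis. Payload 5.5 kg.
Tool frame: the origin (TCP) lies between the finger pads; the fingertips stand 25 mm ahead of it and the grasp point (between the pads) lies 6 mm ahead of it; z points along the fingers, y is the line along which they close (so a half turn about z gives the same grasp; the last joint's range is limited). The gripper opens to 85 mm and grips with 20 to 120 N. Pads are 22 mm wide; open, the fingers measure 114 mm over their backs; the gripper's body (76 mm by 85 mm) begins 54 mm behind the grasp point. The pads swing forward as they close: fully open they stand 13 mm farther back than shut.
Start: joints at [1.238, 0.091, 1.231, -0, 1.82, -0.057], TCP at [0.163, 0.577, 0.228] pointing down, gripper open.
Joint ranges: [-2.87, 2.87], [-0.86, 2.18], [0.17, 2.46], [-1.51, 4.65], [0.06, 2.69], [-2.65, 2.65]. Speed limits (rad/s): [2.57, 2.57, 3.01, 3.14, 3.14, 3.14].

## Interface

Orientations are given as a unit quaternion [x, y, z, w].
In Python, from workcell import r, claw, solver, cams, ticket gives the robot as it stands. Calls block until the motion is done:
- r.move_to(position, orientation): joint-space move of the TCP to a pose.
- r.movel(position, rotation=None, v=0.15, max_force=None): straight line of the TCP; rotation=None keeps the orientation; v is the mean speed in m/s. With max_force (N) it stops when the force on the tool has changed by that much, and returns True; else False.
- r.goto_joints(angles): joint-space move.
- claw.grip(opening, grip_force=None): finger opening in m; grip_force is the grip in N (None keeps the last); returns when the fingers have stopped.
- r.pause(seconds).
- solver.solve_ik(position, orientation): joint angles nearest the present ones, or None.
- r.observe(): the state.
- cams.camera(name): name is "scene" or "top" or "wrist"; returns a dict with "color" (384x512x3 uint8, red, green, blue), "mtx" (3x3 intrinsics, pixels), "k1" (the pictures are not rectified: a ray, as slopes to the right and down, at radius r is drawn at 1 + k1 r^2 times it, then the intrinsics apply), "xyz" and "orientation" of the camera in the world. Camera axes: x right, y down, z forward; pixel columns grow to the right and rows downward; lengths in m; the calibration is good to about 2 mm. A picture is of the moment at which its call begins. There is no depth.
A pose or a line that the arm cannot do raises r.MotionError and nothing moves.
- ticket.sign_off(): hands the job in; it is judged then, once.
Trained networks look in a picture, given as the dict that the camera call returned (one of the last four; its "shot" number tells which), for a name from the list of things; names that differ only in an ending like _2 or _b are one class to them, and where a whole thing is asked for, a point or a joint stands for the part that bears it (a point fixed in the world has none). Each returns a list of dicts, best first, with "score" (0 to 1); they miss things now and then, are a little off and sometimes report something else, mostly with a low value. They report only what shows in the picture. A call takes as long as a camera call. They do not tell look-alikes from the thing itself.
- cams.regions_of(picture, label): "region" (384x512 bool, what is visible of it).
- cams.spot_point(picture, label): "xyz" ([x, y, z] in m, in the coordinates of the camera as it stood for that picture, good to about 4 mm: a listed point, or the origin of a listed thing).
The state is a dict: "t": time; "q": joint angles; "dq": joint speeds; "joint_efforts": joint torques, N m; "position": TCP position; "ee_rot": TCP orientation; "contact_force": force on the tool from outside, world axes, zero at the start; "ft_torque": the same for the moment, N m; "finger_gap": finger opening in m; "finger_force": force on a finger pad.
Only numpy, scipy, OpenCV 4.12 (cv2) and the standard library are available. Lean on these libraries where they do the work, as an engineer would, in place of code of your own. Each camera call takes 0.05 s, during which the arm holds its last target. There are 200 camera calls.

## Working session

There is one attempt and no reset: what is moved stays moved. The work goes in short steps, each a Python script; the robot and the scene stay as the last script left them, time stands still between calls to the robot, and variables do not carry over. Pictures are saved under pics/ and viewed, at most 10 in all, crops included, and the job is handed in when it is done.

```bash
ls; mkdir -p pics; cat > h.py <<'E'
import numpy as np, cv2
from scipy.spatial.transform import Rotation as R
from workcell import r, claw, solver, cams, ticket
def world(p,x): return R.from_quat(p["orientation"]).apply(x)+np.array(p["xyz"])
def save(p,n): cv2.imwrite("pics/"+n,p["color"][:,:,::-1])
def proj(p,X):
    c=R.from_quat(p["orientation"]).inv().apply(np.array(X)-p["xyz"]); s=c[:2]/c[2]
    s=s*(1+p["k1"]*(s@s)); return (p["mtx"]@[s[0],s[1],1])[:2]
def ray(p,uv,z):
    d=np.linalg.inv(p["mtx"])@[uv[0],uv[1],1]; s=d[:2].copy()
    for _ in range(20): s=d[:2]/(1+p["k1"]*(s@s))
    w=R.from_quat(p["orientation"]).apply([s[0],s[1],1]); o=np.array(p["xyz"])
    return o+w*(z-o[2])/w[2]
E
python3 - <<'E'
from h import *
np.set_printoptions(precision=4,suppress=True)
ims=[]
for n in ["scene","top"]:
    p=cams.camera(n); ims.append(p["color"]); print(n,p["xyz"],p["k1"])
    for l in ["tin_mouth","lid_seat","dolly_center","closed_tin_center","bottle_center","tape_center"]:
        for d in cams.spot_point(p,l)[:4]:
            w=world(p,d["xyz"]); print(l,round(d["score"],2),w,proj(p,w).round())
for i,n in enumerate(["scene","top"]): cv2.imwrite(f"pics/{n}0.png",cv2.resize(ims[i][:,:,::-1],(800,600)))
o=r.observe(); print(o["t"],o["position"],o["ee_rot"],o["contact_force"])
E
```

```text
pics
scene [ 0.9176 -0.1028  0.7422] -0.04213324254653495
tin_mouth 0.61 [0.5593 0.1711 0.1023] [293. 161.]
tin_mouth 0.46 [0.7608 0.1726 0.0346] [338. 249.]
lid_seat 0.94 [0.5588 0.1688 0.114 ] [292. 158.]
lid_seat 0.85 [0.5472 0.028  0.0187] [234. 200.]
lid_seat 0.81 [0.528  0.3216 0.0161] [335. 149.]
lid_seat 0.64 [0.4196 0.0974 0.0136] [237. 151.]
dolly_center 0.62 [ 0.5246 -0.1292  0.0422] [164. 215.]
closed_tin_center 0.93 [0.7605 0.1716 0.0344] [337. 249.]
bottle_center 0.84 [ 0.7394 -0.2164  0.0952] [151. 320.]
tape_center 0.81 [ 0.7352 -0.0265  0.0111] [248. 283.]
top [0.5106 0.0459 1.1073] -0.1346287911094474
tin_mouth 0.57 [0.5581 0.1698 0.1013] [202. 207.]
lid_seat 0.91 [0.5477 0.0282 0.0164] [270. 212.]
lid_seat 0.91 [0.5249 0.3179 0.0201] [140. 225.]
lid_seat 0.85 [0.4243 0.2758 0.0218] [159. 270.]
lid_seat 0.78 [0.558  0.1668 0.1095] [203. 207.]
dolly_center 0.6 [ 0.5251 -0.1324  0.0454] [345. 221.]
closed_tin_center 0.77 [0.7603 0.1718 0.0376] [204. 118.]
bottle_center 0.86 [ 0.7361 -0.2144  0.0949] [384. 119.]
tape_center 0.81 [ 0.7282 -0.0296  0.0153] [294. 132.]
0.7 [0.1634 0.5773 0.2278] [0.1374 0.9905 0.     0.    ] [ 0.072  -0.4171 -0.3628]
```

View pics/scene0.png

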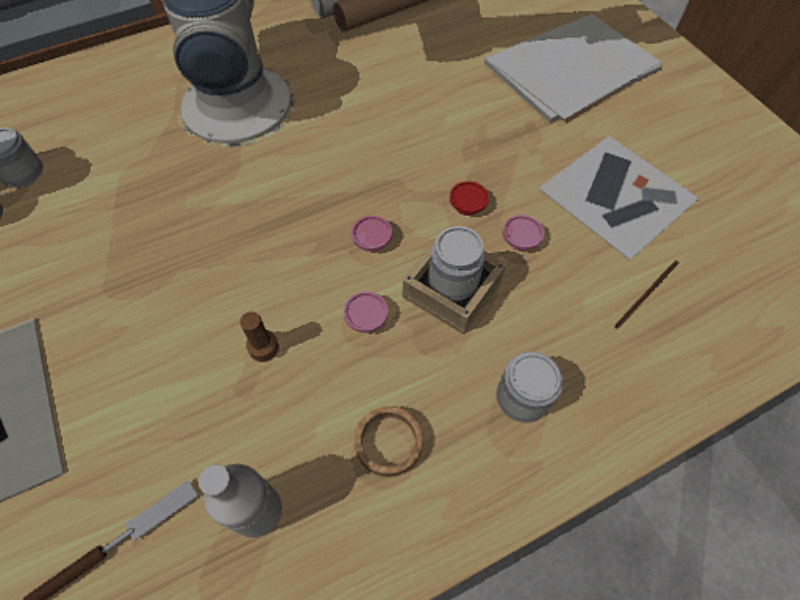

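View pics/top0.png

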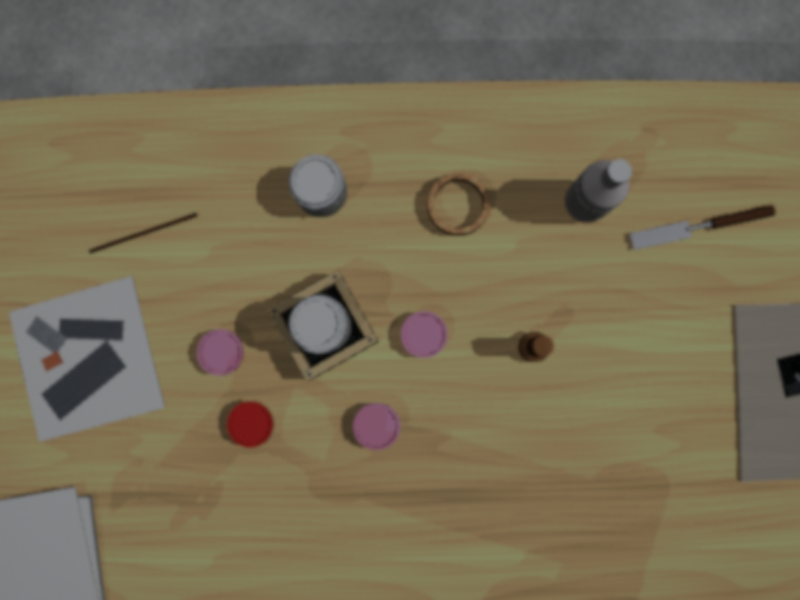

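The scene shows the aluminium lid on the tin in its cradle at (457,262) in the 800-px picture, and the dolly at (260,337). The pink and red lids around it are the look-alikes. I'll get wrist views over the tin, then over the dolly.

```bash
python3 - <<'E'
from h import *
np.set_printoptions(precision=4,suppress=True)
Q=[1,0,0,0]
print(solver.solve_ik([.558,.169,.32],Q))
for P,ls,n in [([.50,.168,.32],["tin_mouth","lid_seat"],"w_tin"),([.465,-.131,.26],["dolly_center"],"w_dol")]:
    r.move_to(P,Q); r.pause(.2); p=cams.camera("wrist"); save(p,n+".png")
    print(n,r.observe()["t"],p["xyz"],r.observe()["contact_force"])
    for l in ls:
        for d in cams.spot_point(p,l)[:3]:
            w=world(p,d["xyz"]); print(l,round(d["score"],2),w,proj(p,w).round())
a=cv2.imread("pics/w_tin.png");b=cv2.imread("pics/w_dol.png")
cv2.imwrite("pics/w1.png",cv2.resize(np.hstack([a,b]),(800,300)))
E
```

```text
[ 0.2357  0.0852  1.072  -0.      1.9844  1.8065]
w_tin 2.8917 [0.5825 0.1685 0.466 ] [-0.0799  0.085  -0.1243]
lid_seat 0.94 [0.5604 0.1703 0.1122] [252. 105.]
lid_seat 0.94 [0.4192 0.0977 0.0158] [301. 198.]
lid_seat 0.78 [0.5271 0.3211 0.0162] [144. 126.]
w_dol 4.4167 [ 0.548  -0.1301  0.4065] [0.5084 0.3446 0.1052]
dolly_center 0.59 [ 0.5204 -0.1291  0.0432] [253. 110.]
```

View pics/w1.png

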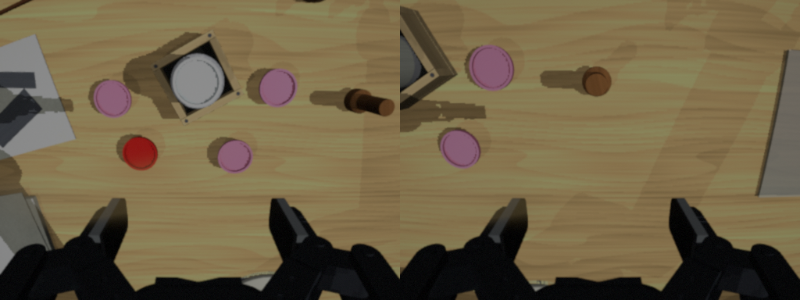

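The left wrist view shows the lid in the cradle at (197,82). In the right view the dolly is nearly end-on at (596,81). Next is the grasp, with a region check to refine the estimate.

```bash
python3 - <<'E'
from h import *
np.set_printoptions(precision=4,suppress=True)
def bb(p,l,z):
    for d in cams.regions_of(p,l)[:2]:
        m=d["region"]; v,u=np.nonzero(m)
        c,rad=cv2.minEnclosingCircle(np.c_[u,v].astype(np.float32)); print(l,round(d["score"],2),len(u),c,rad,ray(p,c,z),ray(p,(u.mean(),v.mean()),z))
p=cams.camera("wrist"); bb(p,"dolly_center",.02)
p=cams.camera("top"); bb(p,"lid_seat",.117)
p=cams.camera("wrist")
m=cams.regions_of(p,"dolly_center")
Q=[1,0,0,0]; X=[.523,-.130]
r.movel(X+[.17],v=.25); claw.grip(.06)
p=cams.camera("wrist"); save(p,"w_ov.png")
for d in cams.spot_point(p,"dolly_center")[:2]: print(d["score"],world(p,d["xyz"]))
print(r.movel(X+[.066],v=.1,max_force=8)); print(r.observe()["t"],r.observe()["position"])
E
```

```text
dolly_center 0.56 1059 (250.9067840576172, 103.73728942871094) 18.522912979125977 [ 0.5253 -0.1274  0.02  ] [ 0.5254 -0.1275  0.02  ]
lid_seat 0.8 735 (240.65028381347656, 272.6849670410156) 15.403790473937988 [0.4248 0.0917 0.117 ] [0.4249 0.0919 0.117 ]
lid_seat 0.7 682 (270.768798828125, 213.54783630371094) 14.809073448181152 [0.5421 0.0288 0.117 ] [0.5421 0.0289 0.117 ]
0.72 [ 0.5224 -0.1302  0.0483]
False
7.0083 [ 0.5235 -0.1302  0.067 ]
```

View pics/w_ov.png

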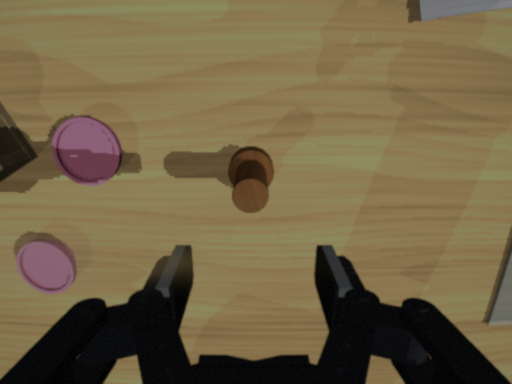

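```bash
python3 - <<'E'
from h import *
np.set_printoptions(precision=4,suppress=True)
claw.grip(.02,grip_force=100); o=r.observe(); print(o["t"],o["finger_gap"],o["finger_force"],o["position"],o["contact_force"])
r.movel([.523,-.130,.215],v=.15)
r.movel([.559,.169,.215],v=.25); r.pause(.4)
F=[]
for _ in range(8): r.pause(.03); F.append(r.observe()["contact_force"])
o=r.observe(); print(o["t"],o["position"],o["finger_gap"],np.mean(F,0),np.std(F,0),o["ft_torque"])
for n in ["wrist","scene","top"]:
    p=cams.camera(n); save(p,"hov_"+n+".png")
    for l in ["lid_seat","dolly_center","tin_mouth"]:
        for d in cams.spot_point(p,l)[:4]:
            w=world(p,d["xyz"])
            if abs(w[1]-.169)<.03 : print(n,l,round(d["score"],2),w)
a=cv2.imread("pics/hov_wrist.png");b=cv2.imread("pics/hov_scene.png")[90:210,210:370]
cv2.imwrite("pics/hov.png",np.hstack([cv2.resize(a,(400,300)),cv2.resize(b,(400,300))]))
E
```

```text
7.425 0.024857652449776793 98.18139553070068 [ 0.5235 -0.1298  0.067 ] [0.7858 1.1699 5.6738]
10.5917 [0.559 0.169 0.215] 0.024793004096019405 [-0.2449 -0.1584 -1.2987] [0.4777 0.6018 0.4387] [0.0125 0.0248 0.0002]
wrist lid_seat 0.77 [0.5593 0.1678 0.1114]
scene lid_seat 0.95 [0.5606 0.1701 0.1115]
scene dolly_center 0.57 [0.5594 0.1688 0.1942]
scene tin_mouth 0.89 [0.5586 0.172  0.1023]
```

View pics/hov.png

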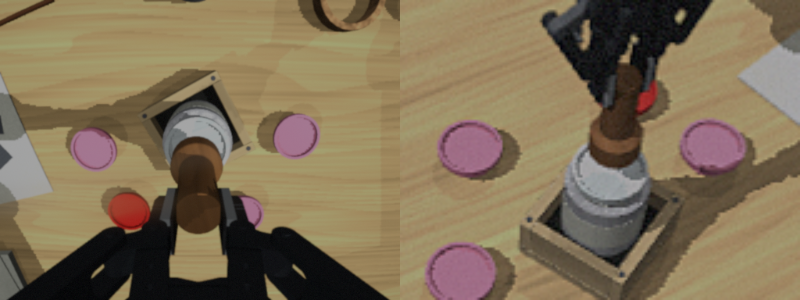

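Both views show the dolly centred over the lid, which agrees with the numbers. Next I press gently until about 8 N.

```bash
cat >> h.py <<'E'
XY=[.5595,.169]
def fz(n=4,dt=.02):
    F=[]
    for _ in range(n): r.pause(dt); F.append(r.observe()["contact_force"][2])
    return np.mean(F)
E
python3 - <<'E'
from h import *
np.set_printoptions(precision=4,suppress=True)
r.movel(XY+[.190],v=.06,max_force=6); r.pause(.2); b=fz(10); print("tare",b); open("b","w").write(str(b))
s=r.movel(XY+[.174],v=.008,max_force=7); f=fz()-b
o=r.observe(); print(s,o["t"],o["position"],f,o["ft_torque"])
for i in range(4):
    z=r.observe()["position"][2]; r.movel(XY+[z-.0003],v=.01); f=fz(3)-b; o=r.observe(); print(o["t"],o["position"],f)
    if f>10: break
E
```

```text
tare -1.5340908383651315
True 13.3833 [0.5597 0.169  0.1817] 6.184257920485406 [-0.034   0.0845 -0.0301]
13.6917 [0.5596 0.169  0.1817] 5.9896270693518385
13.9917 [0.5596 0.169  0.1817] 6.390176678715301
14.2917 [0.5596 0.169  0.1817] 6.5928076850491575
14.5917 [0.5596 0.1691 0.1817] 6.484592470262832
```

```bash
python3 - <<'E'
from h import *
b=float(open("b").read()); z=.1814; fm=0
for i in range(45):
    z-=.0004; r.movel(XY+[z],v=.01); f=fz(2)-b; o=r.observe(); print(round(o["t"],2),round(z,4),o["position"][2].round(5),f.round(2))
    if f<fm-4 or f>18: break
    fm=max(fm,f)
print(o["ft_torque"],o["position"])
E
```

```text
14.88 0.181 0.18161 7.96
15.16 0.1806 0.18155 9.16
15.44 0.1802 0.18141 9.61
15.72 0.1798 0.18134 10.25
16.01 0.1794 0.18118 11.2
16.29 0.179 0.18107 12.45
16.57 0.1786 0.18081 13.32
16.86 0.1782 0.18058 13.46
17.14 0.1778 0.18023 13.01
17.43 0.1774 0.17997 13.62
17.71 0.177 0.1798 14.64
17.99 0.1766 0.17956 14.96
18.27 0.1762 0.17891 14.15
18.56 0.1758 0.17716 8.17
[-0.00618172  0.01742985  0.00440275] [0.55993782 0.16906139 0.17716365]
```

It has started to snap, so I follow it down to the hard stop.

```bash
python3 - <<'E'
from h import *
b=float(open("b").read()); z=.1758
for i in range(40):
    f=fz(2)-b; o=r.observe(); print(round(o["t"],2),round(z,4),o["position"][2].round(5),f.round(2))
    if f>12.5 or z<.158: break
    z-=.0010 if f<6 else .0005; r.movel(XY+[z],v=.01)
print(o["ft_torque"],o["position"])
E
```

```text
18.59 0.1758 0.17702 8.22
18.88 0.1753 0.17441 0.73
19.16 0.1743 0.17317 0.31
19.44 0.1733 0.17309 0.27
19.73 0.1723 0.17228 -0.25
20.01 0.1713 0.17123 0.05
20.29 0.1703 0.17039 0.87
20.57 0.1693 0.1703 6.08
20.86 0.1688 0.17028 8.03
21.14 0.1683 0.17024 9.49
21.43 0.1678 0.17022 11.38
21.71 0.1673 0.1702 12.63
[-0.28676534  0.38655775  0.00241615] [0.56014761 0.16914823 0.17020039]
```

```bash
python3 - <<'E'
from h import *
np.set_printoptions(precision=3,suppress=True)
b=float(open("b").read())
for z in [.1668,.1663]:
    r.movel(XY+[z],v=.01); f=fz(3)-b; o=r.observe(); print(round(o["t"],2),o["position"],f,o["contact_force"],o["ft_torque"])
    if f>15: break
ps=[cams.camera(n) for n in ["wrist","scene"]]
a,c=[p["color"][:,:,::-1] for p in ps]
for p in ps:
  for l in ["lid_seat","tin_mouth","dolly_center"]:
    for d in cams.spot_point(p,l)[:4]:
        w=world(p,d["xyz"])
        if abs(w[1]-.169)<.03 and abs(w[0]-.56)<.03: print(l,round(d["score"],2),w)
cv2.imwrite("pics/press.png",np.hstack([cv2.resize(a[80:290,110:390],(400,300),interpolation=2),cv2.resize(c[110:200,240:360],(400,300),interpolation=2)]))
E
```

```text
22.01 [0.56  0.169 0.17 ] 13.95996575321385 [-2.241 -0.253 12.653] [-0.372  0.459 -0.045]
22.31 [0.56  0.169 0.17 ] 15.586292616021893 [-2.731  1.086 14.256] [-0.336  0.538 -0.058]
dolly_center 0.95 [0.562 0.167 0.146]
lid_seat 0.8 [0.558 0.169 0.103]
tin_mouth 0.85 [0.559 0.17  0.098]
dolly_center 0.88 [0.559 0.166 0.144]
```

View pics/press.png

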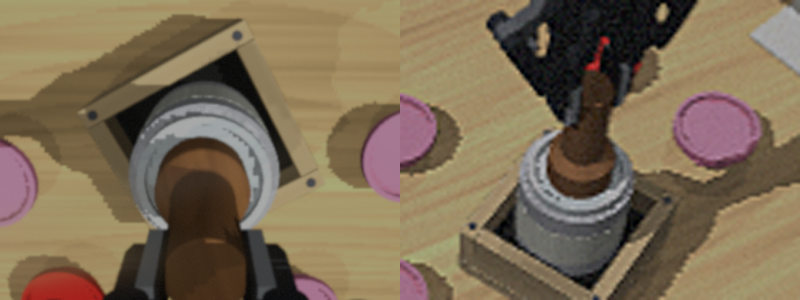

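The lid flange looks to be down on the rim, and the dolly sits inside the recess. I'll hold about a second more, then lift and inspect it.

```bash
python3 - <<'E'
from h import *
np.set_printoptions(precision=3,suppress=True)
b=float(open("b").read()); F=[];T=[]
for _ in range(18): r.pause(.05); o=r.observe(); F.append(o["contact_force"]); T.append(o["ft_torque"])
F=np.array(F); print(o["t"],F.mean(0),F[:,2].min()-b,F[:,2].max()-b,np.mean(T,0))
r.movel(XY+[.215],v=.06); r.movel([.54,.02,.215],v=.25); print(r.observe()["t"])
for n in ["scene","top","wrist"]:
  p=cams.camera(n); save(p,"after_"+n+".png")
  for l in ["lid_seat","tin_mouth"]:
    for d in cams.spot_point(p,l)[:4]:
        w=world(p,d["xyz"])
        if abs(w[1]-.169)<.03 and abs(w[0]-.56)<.03: print(n,l,round(d["score"],2),w)
a=cv2.imread("pics/after_scene.png")[110:200,240:360]; s=cv2.imread("pics/hov_scene.png")[110:200,240:360]
cv2.imwrite("pics/after.png",np.hstack([cv2.resize(a,(400,300),interpolation=2),cv2.resize(s,(400,300),interpolation=2)]))
E
```

```text
23.6083 [-2.727 -0.155 13.563] 14.462209462700311 15.734140202819919 [-0.322  0.514 -0.024]
25.3167
scene lid_seat 0.56 [0.557 0.168 0.1  ]
scene tin_mouth 0.62 [0.563 0.17  0.102]
top lid_seat 0.63 [0.561 0.168 0.098]
top tin_mouth 0.79 [0.556 0.171 0.1  ]
wrist lid_seat 0.73 [0.56  0.169 0.098]
```

View pics/after.png

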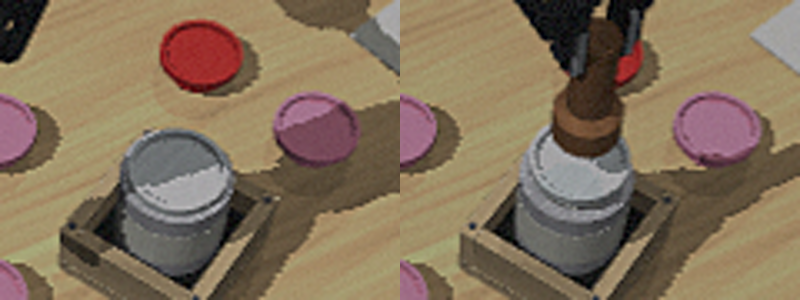

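The lid lies flat on the rim at z ≈ 0.099, where before it was 0.112, so it is home all round. Next I stand the dolly back on the bench.

```bash
python3 - <<'E'
from h import *
np.set_printoptions(precision=3,suppress=True)
r.movel([.5235,-.13,.215],v=.2); r.movel([.5235,-.13,.075],v=.12); r.pause(.2)
print(r.movel([.5235,-.13,.060],v=.015,max_force=3)); o=r.observe(); print(o["t"],o["position"],o["contact_force"])
claw.grip(.045); claw.grip(.07); o=r.observe(); r.movel([.5235,-.13,.20],v=.1); r.movel([.45,-.13,.25],v=.2)
print(r.observe()["t"])
for n in ["scene","wrist"]:
  p=cams.camera(n); save(p,"end_"+n+".png")
  for l in ["dolly_center","lid_seat","tape_center","bottle_center","closed_tin_center"]:
    for d in cams.spot_point(p,l)[:2]: print(n,l,round(d["score"],2),world(p,d["xyz"]))
cv2.imwrite("pics/end.png",cv2.resize(cv2.imread("pics/end_scene.png"),(640,480)))
E
```

```text
True
28.8083 [ 0.524 -0.13   0.067] [-0.889  0.69   4.518]
31.5917
scene dolly_center 0.57 [ 0.523 -0.129  0.043]
scene lid_seat 0.95 [0.546 0.027 0.017]
scene lid_seat 0.94 [0.53  0.323 0.015]
scene tape_center 0.95 [ 0.736 -0.027  0.012]
scene bottle_center 0.64 [ 0.739 -0.214  0.097]
scene closed_tin_center 0.71 [0.759 0.174 0.038]
scene closed_tin_center 0.28 [ 0.733 -0.028  0.013]
wrist dolly_center 0.68 [ 0.522 -0.132  0.045]
wrist lid_seat 0.97 [0.418 0.096 0.016]
wrist tape_center 0.75 [ 0.524 -0.132  0.042]
```

View pics/end.png

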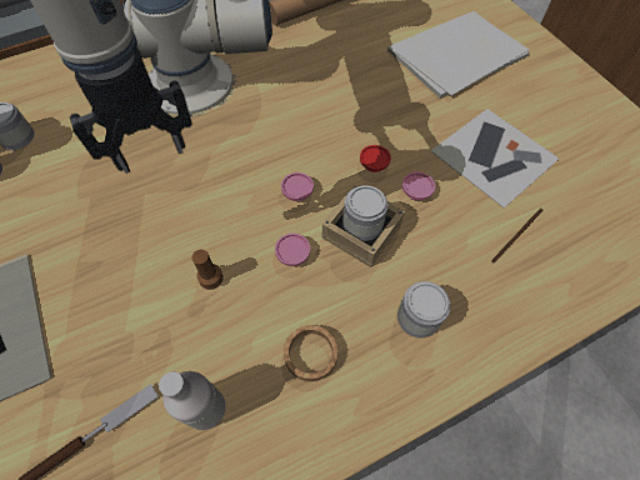

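The dolly stands upright and free at (208,270). The lid is closed in the cradle at (366,205), and nothing else has moved.

```bash
python3 -c "
from h import *
print(ticket.sign_off())"
```

```text
the job is handed in; nothing more can be done
None
```

The lid is home all round after about 1.5 s at 14.5–15.7 N, with no reading above 16 N. The dolly stands released at its original place and nothing else moved. The job was handed in at about 32 s on the robot's clock.

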